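Lay the standing soap bars down to dry

TASK

Two freshly cast soap bars stand on end on the drying board. With the fingertips, push each of them over about where it stands, so that it ends lying on the board on its plain flat back with the raised round motif facing straight up. Do not pick up or carry the bars, and leave the soap bar that is already lying down, the jar, the jug and the spatula where they are.

Things in the scene. Friction and masses are not known exactly. Their poses are not given: they have to be found in the camera images.
- board: dark wooden drying board, 420 (x) x 620 (y) x 20 mm, fixed on the steel bench; origin at the centre of its underside, its top is 20 mm above the bench (z = 0.020)
- bar_1: soap bar standing on end on the board (z up), any heading; block 26 (x) x 62 (y) x 95 mm (z), 0.10-0.21 kg; origin at the block's centre. +x is the normal of the broad face with the raised motif: a round boss 50 mm across at the face's centre, 6 mm proud, with a 34 mm disc 4 mm prouder on it. The -x face is the plain flat back
- bar_2: soap bar standing on end on the board (z up), any heading; block 26 (x) x 62 (y) x 95 mm (z), 0.10-0.21 kg; origin at the block's centre. Same shape and axes as bar_1 (motif on +x, plain back at -x). Tilted past some 15 degrees such a bar falls by itself; pushed near its top end it tips, pushed near its foot it may slide
- dry_bar: bystander: a soap bar of the same shape and frame already lying on its back near the middle of one long edge of the board, motif up; leave it
- jar: bystander: a lidded round jar 52 mm across and 70 mm high standing near the middle of the other long edge of the board; origin at the centre of its underside; leave it
- jug: bystander: a pink mug-shaped pouring jug 120 mm across and 120 mm high with a handle, on the bench to the robot's left of the board; origin at the centre of its underside; leave it
- spatula: bystander: a spatula lying on the bench along x, to the robot's right of the board; origin on its underside; leave it
Things that resemble listed ones, but are neither listed nor needed, are in the scene too. What is shaped like the bar_1 but blue or purple is not meant.

How it is judged (in metres and radians):
At the end, for the whole second after the job is handed in: both bars lie at rest on the board on their plain backs, motif up (within 0.06 rad of straight up, centre 28 to 38 mm above the bench, centre at least 20 mm inside the board's edges); the dry bar, jar, jug and spatula within 25 mm of where they started, jar and jug upright (angle between each of bar_1, bar_2's own x axis and vertical below 0.06 rad and height (world z) of bar_1 between 0.028 and 0.038 m and linear speed of each of bar_1, bar_2 below 0.01 m/s and x of bar_1 in the frame of board between -0.19 and 0.19 m and y of bar_1 in the frame of board between -0.29 and 0.29 m and height (world z) of bar_2 between 0.028 and 0.038 m and x of bar_2 in the frame of board between -0.19 and 0.19 m and y of bar_2 in the frame of board between -0.29 and 0.29 m and distance of each of jar, dry_bar, jug, spatula from where it was at the start of the episode below 0.025 m and angle between each of jar, jug's own z axis and vertical below 0.1 rad); the robot touches nothing.
It fails at once if a standing bar is lifted (its centre rises more than 17 mm above its standing height) (height (world z) of any of bar_1, bar_2 above 0.085 m).
It fails at once if a bar is carried or shoved away (its centre more than 150 mm from where it started) (distance of any of bar_1, bar_2 from where it was at the start of the episode above 0.15 m).
It fails at once if the dry bar, jar, jug or spatula is moved (more than 30 mm) (distance of any of jar, dry_bar, jug, spatula from where it was at the start of the episode above 0.03 m).
It also fails if it takes over 42 s, if anything falls off the work surface, if the arm or the gripper's body presses on something with over 40 N, if the wrist force passes 120 N, or if a joint passes its speed limit or range.

ROBOT

A 7-joint arm with a two-finger parallel gripper is mounted at the origin on the work surface. World frame = base frame: x ahead of the robot, y to its left, z up, the work surface at z = 0. Lengths are in m, angles in degrees, forces in N, time in s.
With the tool pointing down it reaches from about 0.35 to 0.9 m from the base axis. Payload 7.2 kg.
Tool frame: the origin (TCP) lies at the very end of the fingers, on their centre line; the grasp point (between the pads) lies 19 mm behind it; z points along the fingers, y is the line along which they close (so a half turn about z gives the same grasp; the last joint's range is limited). The gripper opens to 85 mm and grips with 20 to 120 N. Pads are 22 mm wide; open, the fingers measure 114 mm over their backs; the gripper's body (76 mm by 85 mm) begins 54 mm behind the grasp point. The pads swing forward as they close: fully open they stand 13 mm farther back than shut.
Start: joints at [-76.272, 23.554, -0.728, 91.456, 0.321, 64.991, -4.71], TCP at [0.189, 0.596, 0.231] pointing down, gripper open.
Joint ranges: [-169.25, 169.25], [-16.82, 113.86], [-84.01, 82.57], [7.8, 145.47], [-59.2, 239.2], [7.22, 106.19], [-163.78, 163.78]. Speed limits (degrees/s): [136.94, 136.94, 172.46, 172.46, 180, 180, 180].

INTERFACE

Orientations are given as a 3x3 rotation matrix whose columns are the frame's x, y, z axes.
In Python, from cell import manip gives the robot as it stands. The module is installed in compiled form; this text tells all that it offers. Calls block until the motion is done:
- manip.move_ptp(position, orientation): joint-space move of the TCP to a pose.
- manip.move_straight(position, orientation=None, rate=0.15): straight line of the TCP; orientation=None keeps the orientation; rate is the mean speed in m/s.
- manip.movej(angles): joint-space move.
- manip.let_go() and manip.clamp(): open the fingers fully, or close them until they stop; the grip force is fixed at half the most.
- manip.sleep(seconds).
- manip.inverse_kinematics(position, orientation): joint angles nearest the present ones, or None.
- manip.get_state(): the state.
- manip.grab_frame(name): name is "scene" or "top" or "wrist"; returns the picture (420x560x3 uint8, red, green, blue); there is no depth.
- manip.calibration(name): a dict with "K" (3x3 intrinsics, pixels), "rvec" (rotation vector, rad) and "tvec" (3), from world to camera coordinates, as OpenCV has them. Camera axes: x right, y down, z forward; pixel columns grow to the right and rows downward; lengths in m; the calibration is good to about 2 mm. A picture is of the moment at which its call begins: read the wrist's pose just before it. calibration takes no time and is no camera call; for the wrist camera it gives the pose at the moment of the call.
A pose or a line that the arm cannot do raises manip.PlanningError and nothing moves.
- manip.hand_in(): hands the job in; it is judged then, once.
The state is a dict: "clock": time; "joint_positions": joint angles; "dq": joint speeds; "effort": joint torques, N m; "tool_pos": TCP position; "eef_rot": TCP orientation; "force": force on the tool from outside, world axes, zero at the start; "torque": the same for the moment, N m; "grip_width": finger opening in m; "grip_force": force on a finger pad.
Only numpy, scipy, OpenCV 4.12 (cv2) and the standard library are available. Lean on these libraries where they do the work, as an engineer would, in place of code of your own. Each camera call takes 0.05 s, during which the arm holds its last target. There are 200 camera calls.

## Working session

There is one attempt and no reset: what is moved stays moved. The work goes in short steps, each a Python script; the robot and the scene stay as the last script left them, time stands still between calls to the robot, and variables do not carry over. Pictures are saved under pics/ and viewed, at most 10 in all, crops included, and the job is handed in when it is done.

```bash
mkdir -p pics
cat > h.py <<'E'
import numpy as np, cv2
from cell import manip
def cam(n):
    c=manip.calibration(n); R=cv2.Rodrigues(np.array(c["rvec"],float))[0]; return np.array(c["K"],float),R,np.array(c["tvec"],float).ravel()
def ray(c,u,v,z):
    K,R,t=c; d=R.T@np.linalg.solve(K,[u,v,1.]); o=-R.T@t; return o+d*(z-o[2])/d[2]
def proj(c,p):
    K,R,t=c; q=K@(R@np.array(p)+t); return q[:2]/q[2]
def grab(n,f):
    c=cam(n); im=manip.grab_frame(n); cv2.imwrite("pics/"+f,im[:,:,::-1]); return c,im
E
python3 - <<'E'
from h import *
for n in("scene","top"):
    c,im=grab(n,n+"0.png"); print(n,c[0][0,0],-c[1].T@c[2],c[1][2])
s=manip.get_state();print(s["clock"],s["tool_pos"],s["grip_width"])
E
```

```text
scene 413.97781645739377 [ 0.9171982  -0.64150679  1.09873798] [-0.27683551  0.52261011 -0.80637508]
top 462.0318160423001 [ 0.49450791 -0.00698647  1.47476239] [ 0.0497479   0.01420365 -0.9986608 ]
0.1 [0.18923524 0.59519623 0.23052879] 0.08545359715075618
```

View pics/scene0.png

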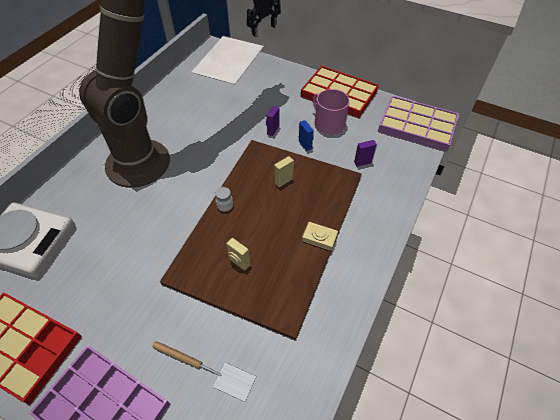

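View pics/top0.png

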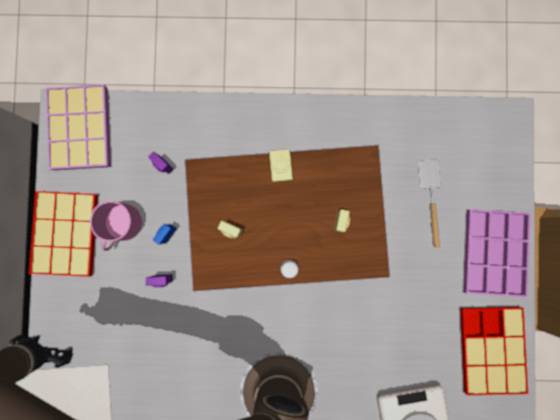

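Scene view: standing bars are at about (284,172) and (238,254), the second with its motif visible toward the camera. In the top view they are at (230,229) and (343,220); the dry bar is at (281,166) and the jar at (289,269). Next I zoom in and mask them.

Run:
```python
from h import *
T=cv2.imread("pics/top0.png");S=cv2.imread("pics/scene0.png")
def crop(I,u,v,r=24): return cv2.resize(I[v-r:v+r,u-r:u+r],(390,290*390//390 if 0 else 390),interpolation=cv2.INTER_CUBIC)[50:340]
m=np.vstack([np.hstack([crop(T,230,229),crop(T,343,220)]),np.hstack([crop(S,284,172),crop(S,238,254)])])
cv2.imwrite("pics/z.png",m)
c=cam("top")
for I,n,b in((T,"top",(190,385,140,285)),(S,"scene",(160,360,140,340))):
    c=cam(n);h=cv2.cvtColor(I,cv2.COLOR_BGR2HSV);k=cv2.inRange(h,(18,50,90),(38,255,255));q=np.zeros_like(k);q[b[2]:b[3],b[0]:b[1]]=k[b[2]:b[3],b[0]:b[1]]
    for C in cv2.findContours(q,0,2)[0]:
        if cv2.contourArea(C)<40: continue
        r=cv2.minAreaRect(C); print(n,cv2.contourArea(C),r)
        for p in cv2.boxPoints(r): print("  ",p.round(1),ray(c,*p,.115).round(3)[:2],ray(c,*p,.02).round(3)[:2])
```

```text
top 256.0 ((228.80003356933594, 229.90003967285156), (23.702320098876953, 13.416407585144043), 26.56505012512207)
   [215.2 230.6] [0.499 0.195] [0.5   0.209]
   [221.2 218.6] [0.535 0.178] [0.538 0.191]
   [242.4 229.2] [0.505 0.115] [0.506 0.124]
   [236.4 241.2] [0.47  0.132] [0.468 0.142]
top 267.0 ((342.5384521484375, 220.3076934814453), (14.120362281799316, 23.141704559326172), 11.309932708740234)
   [333.3 230.3] [ 0.508 -0.152] [ 0.509 -0.162]
   [337.9 207.6] [ 0.575 -0.164] [ 0.581 -0.175]
   [351.7 210.3] [ 0.568 -0.205] [ 0.573 -0.219]
   [347.2 233. ] [ 0.501 -0.193] [ 0.501 -0.206]
top 621.5 ((280.5346374511719, 165.34654235839844), (31.0451602935791, 21.691810607910156), 84.2894058227539)
   [268.2 151. ] [0.739 0.045] [0.756 0.048]
   [289.8 148.8] [ 0.747 -0.019] [ 0.764 -0.02 ]
   [292.9 179.7] [ 0.655 -0.03 ] [ 0.666 -0.032]
   [271.3 181.9] [0.647 0.033] [0.658 0.036]
scene 423.0 ((238.04000854492188, 253.28001403808594), (31.600000381469727, 19.200000762939453), 36.869895935058594)
   [219.6 251.5] [ 0.506 -0.217] [ 0.466 -0.176]
   [231.2 236.1] [ 0.507 -0.16 ] [ 0.468 -0.113]
   [256.4 255.1] [ 0.6   -0.179] [ 0.569 -0.134]
   [244.9 270.4] [ 0.596 -0.233] [ 0.565 -0.194]
scene 614.5 ((319.1999816894531, 235.40000915527344), (32.25522994995117, 20.87103271484375), 18.434947967529297)
   [300.6 240.2] [ 0.684 -0.08 ] [ 0.662 -0.026]
   [307.2 220.4] [ 0.671 -0.011] [0.648 0.05 ]
   [337.8 230.6] [ 0.763 -0.002] [0.748 0.06 ]
   [331.2 250.4] [ 0.773 -0.07 ] [ 0.759 -0.014]
scene 395.0 ((284.0, 171.00001525878906), (29.47845458984375, 19.260822296142578), 86.633544921875)
   [273.5 156.9] [0.467 0.161] [0.423 0.238]
   [292.7 155.7] [0.519 0.195] [0.481 0.276]
   [294.5 185.1] [0.58  0.088] [0.547 0.158]
   [275.3 186.3] [0.53  0.056] [0.493 0.124]
```

View pics/z.png

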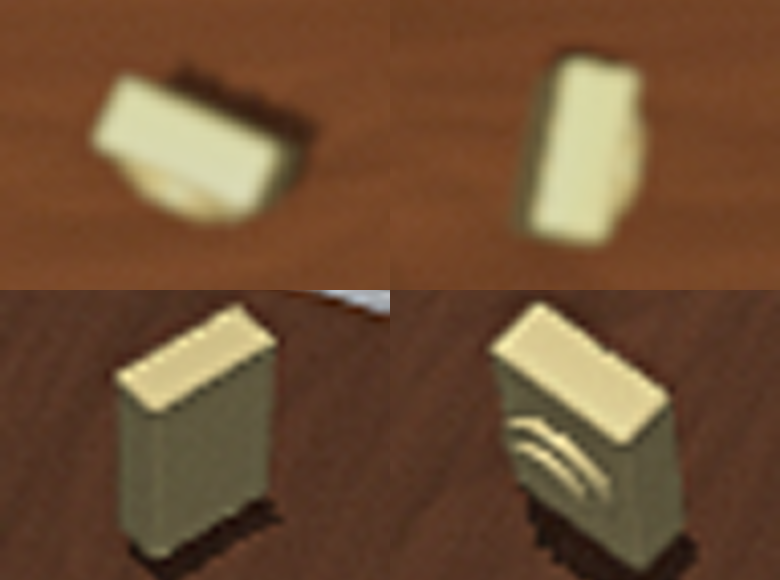

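Bar A (larger y) has its motif toward the robot, so it must fall away from the robot. Bar B has its motif toward -y, so it must fall toward +y. I'll compute both poses from the top-face corners in the two views.

```bash
cat > m.py <<'E'
from h import *
def face(n,pts,u,v,oy,ox):
    c=cam(n); return np.array([ray(c,u-24-.5+(x-ox+.5)/8.125,v-24-.5+(y-oy+50.5)/8.125,.115)[:2] for x,y in pts])
F={"A":[face("top",[(125,73),(285,150),(247,212),(93,140)],230,229,0,0),face("scene",[(116,377),(236,303),(276,343),(155,412)],284,172,290,0)],
"B":[face("top",[(567,55),(637,68),(603,243),(530,235)],343,220,0,390),face("scene",[(540,302),(670,400),(625,446),(491,350)],238,254,290,390)]}
def pose(k):
    C=[];D=[]
    for i,f in enumerate(F[k]):
        r=cv2.minAreaRect((f*1000).astype(np.float32)); b=cv2.boxPoints(r)
        e=[b[1]-b[0],b[2]-b[1]]; e.sort(key=np.linalg.norm); l=e[1]/np.linalg.norm(e[1])
        n=np.array([-l[1],l[0]]); w=np.array([1,0]) if k=="A" else np.array([0,1])
        n=n*np.sign(n@w); C.append(f.mean(0)); D.append(n)
        print(k,i,C[-1].round(4),np.degrees(np.arctan2(n[1],n[0])).round(1),[np.linalg.norm(x).round(1) for x in e])
    d=sum(D); return sum(C)/2,d/np.linalg.norm(d)
E
python3 - <<'E'
from m import *
for k in "AB":
    p,d=pose(k); th=np.arctan2(d[1],d[0])
    for i in range(4):
        a=th+i*np.pi/2; x=np.array([np.cos(a),np.sin(a),0]); z=np.array([0,0,-1.]); R=np.c_[x,np.cross(z,x),z]
        q=manip.inverse_kinematics([*(p-d*.06),.1],R); q2=manip.inverse_kinematics([*(p+d*.03),.1],R)
        print(k,i,None if q is None else np.round(q),None if q2 is None else np.round(q2))
E
```

```text
A 0 [0.5068 0.1557] -24.0 [np.float32(26.9), np.float32(64.6)]
A 1 [0.5066 0.1563] -22.0 [np.float32(26.5), np.float32(61.9)]
A 0 [-78.  40.  72. 121. -47.  56. -92.] [-67.  47.  72. 112. -52.  62. -85.]
A 1 [-51.  21.  29. 120. -15.  42. -35.] [-45.  28.  33. 111. -21.  47. -24.]
A 2 [-40.  20.  15. 119.  -8.  42.  47.] [-34.  26.  19. 110. -11.  46.  57.]
A 3 [-25.  20.  -3. 118.   1.  42. 128.] [-19.  25.  -2. 109.   1.  46. 136.]
B 0 [ 0.5382 -0.1785] 79.9 [np.float32(26.4), np.float32(66.9)]
B 1 [ 0.5386 -0.1794] 79.5 [np.float32(24.6), np.float32(60.5)]
B 0 [-19.  39.  57. 108. -40.  55.  46.] [-29.  37.  56. 110. -39.  54.  36.]
B 1 [-10.  32.  41. 107. -27.  50. 124.] [-16.  30.  36. 109. -23.  48. 112.]
B 2 [ -26.   49.   72.  108.  -53.   64. -123.] [ -36.   48.   72.  110.  -52.   63. -132.]
B 3 [-16.  36.  50. 108. -35.  53. -49.] [-33.  43.  66. 110. -47.  59. -46.]
```

Both views agree within 1 mm and 2°, and the face sizes match 26 x 62 mm. Now pushing bar A.

```bash
cat > p.py <<'E'
from m import *
def push(k,i):
    p,d=pose(k); a=np.arctan2(d[1],d[0])+i*np.pi/2; x=np.array([np.cos(a),np.sin(a),0]); z=np.array([0,0,-1.]); R=np.c_[x,np.cross(z,x),z]
    at=lambda s,h:[*(p+d*s),h]
    manip.move_ptp(at(-.065,.25),R)
    manip.move_straight(at(-.065,.1),rate=.12)
    manip.move_straight(at(-.035,.1),rate=.06)
    manip.move_straight(at(.012,.1),rate=.07)
    s=manip.get_state(); print(s["tool_pos"],s["force"])
    manip.move_straight(at(-.03,.25),rate=.15)
    print(manip.get_state()["clock"])
E
python3 - <<'E'
from p import *
manip.clamp()
s=manip.get_state();q=s["tool_pos"].copy() if hasattr(s["tool_pos"],"copy") else list(s["tool_pos"]);q[2]=.3
manip.move_straight(q)
push("A",2)
c,im=grab("scene","s1.png")
E
```

```text
A 0 [0.5068 0.1557] -24.0 [np.float32(26.9), np.float32(64.6)]
A 1 [0.5066 0.1563] -22.0 [np.float32(26.5), np.float32(61.9)]
[0.51736129 0.1513369  0.09979086] [-0.60013239 -0.29271473  0.01315722]
7.325
```

View pics/s1.png

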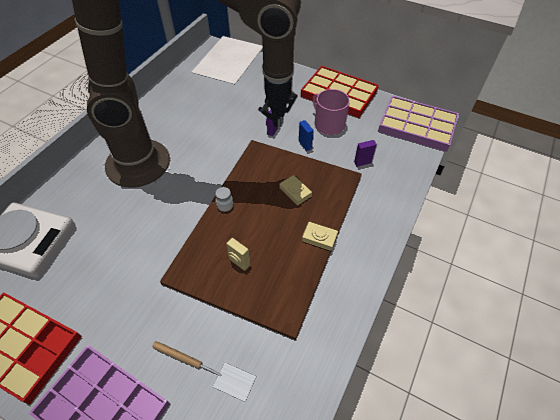

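Bar A now lies at about (296,190) and has moved away from the robot as intended; nothing else has moved. Next is bar B.

Run:
```python
from p import *
push("B",0)
p=manip.get_state()["tool_pos"]; manip.move_straight([p[0]-.08,p[1]-.15,.3])
_,a=grab("scene","s2.png");_,b=grab("top","t2.png")
a=cv2.resize(a[130:330,150:370],None,fx=1.8,fy=1.8,interpolation=2);b=cv2.resize(b[140:300,180:400],None,fx=1.8,fy=2.25,interpolation=2)
cv2.imwrite("pics/z2.png",np.hstack([a,b])[:,:,::-1])
T=cv2.imread("pics/t2.png");h=cv2.cvtColor(T,cv2.COLOR_BGR2HSV);k=cv2.inRange(h,(18,50,60),(38,255,255));c=cam("top")
for C in cv2.findContours(k[140:285,190:385],0,2,offset=(190,140))[0]:
    if cv2.contourArea(C)>40:
        r=cv2.minAreaRect(C); print(ray(c,*r[0],.046).round(3),np.array(r[1])*(1.43/462))
```

```text
B 0 [ 0.5382 -0.1785] 79.9 [np.float32(26.4), np.float32(66.9)]
B 1 [ 0.5386 -0.1794] 79.5 [np.float32(24.6), np.float32(60.5)]
[ 0.54052807 -0.16742189  0.10009135] [-0.24487371  0.00405149  0.32838837]
12.9667
[ 0.55  -0.116  0.046] [0.10106776 0.06711281]
[0.563 0.131 0.046] [0.06731935 0.1002028 ]
[0.707 0.008 0.046] [0.09609216 0.06714132]
```

View pics/z2.png

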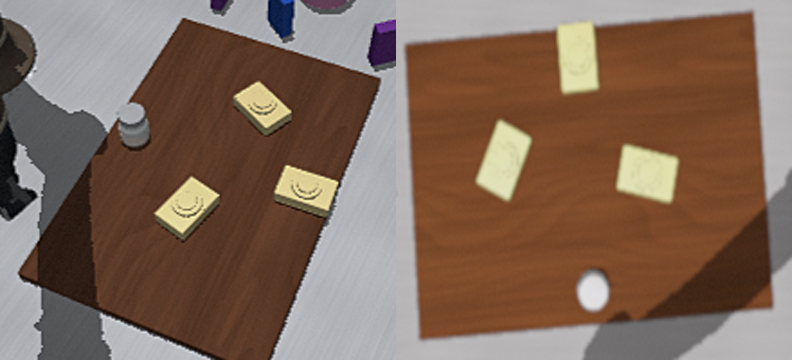

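Both bars lie flat with the motif up, well inside the board, and the bystanders have not moved.

```bash
python3 -c "
from cell import manip
manip.sleep(.5);print(manip.hand_in())"
```

```text
the job is handed in; nothing more can be done
None
```

Both soap bars were pushed over onto their plain backs, motif up and well inside the board, with the bystanders where they were; I handed the job in at about 14 s, and the interface returned no verdict.

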